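# Clamp a vial carrier on the orbital shaker

### The job

Load the vial carrier (the white block with an upright lifting fin) into the spring clamp on the shaker: push the spring jaw back with the carrier's end and keep it back while you lower the carrier flat onto the platform between the jaw and the low end stop, then let go so that the jaw grips it. Then turn the turnbutton across the carrier's top as far as it goes, to lock it in. Keep the carrier upright throughout and leave everything else on the bench where it is.

Things in the scene. Friction and masses are not known exactly. Their poses are not given: they have to be found in the camera images.
- carrier_mid (a point): Vial carrier: loose white plastic block, 70 mm along x, 124 mm along y, 45 mm high, about 0.28 kg, standing on the bench; flat grey vial caps stand 3 mm proud of its top. This point: its middle, level with the block's top face, 45 mm above its underside. z up. Either way round fits the clamp.
- fin (a point): The carrier's solid upright lifting fin, in the middle of its top: 14 mm thick (along y), 40 mm wide (along x), 45 mm high above the block's top. Grip it here, closing along y. This point: on the fin, 75 mm above the carrier's underside, straight above carrier_mid.
- nest (a point): Clamping place on the shaker (white unit, 200 x 240 mm, immovable). The point lies on the platform's flat top, 85 mm above the bench. z up, y runs from the low end stop to the spring jaw, x away from the shaker's front panel. The carrier belongs centred right above it, 124 mm length along y, between two side rails 10 mm high, inner faces at x = -39 and +39 mm, y = -55 to 35 mm.
- end_stop (a point): Low fixed end stop: middle of the top edge of its face, at y = -62 mm from the nest. Steel bar 14 mm high above the platform, 12 mm thick, 70 mm long; the carrier's underside must pass above it. Axes as the nest.
- jaw (a joint): How far the spring jaw is pushed back along the nest's +y, in m: 0 at rest, 0.024 at most, 0.012 with the carrier clamped. It pushes towards the stop with 2.5 N at rest, 4 N at 0.012, 5.5 N fully back. Its housing, 38 mm high, begins at nest y = 92 mm.
- jaw_face (a point): Middle of the jaw's upright face, which looks to the end stop; 20 mm above the platform, moves with the jaw. At rest 50 mm from the nest's centre: too near for the carrier until pushed back 12 mm or more. Flat-topped aluminium block, 64 mm wide, 14 mm thick, top 40 mm, lower edge 2 mm above the platform. No lead-in: the carrier cannot be pressed straight down past it.
- turnbutton (a joint): Angle of the turnbutton, rad, counter-clockwise from above. 0: the bar points along the nest's -y, parked beside the carrier's place; it starts at -0.6 to -0.1, clear of it. 1.57: its end stop, the bar points along the nest's +x, across the carrier's top. Stiff pivot: stays where left, needs about 2 N at the post.
- button_pivot (a point): Pivot of the turnbutton, at nest x = -55, y = -35 mm, at the bar's underside, 51 mm above the platform (fixed to the shaker). Flat steel bar, 16 mm wide, 6 mm thick, reaching 44 mm from the pivot.
- button_post (a point): Middle of the turnbutton's upright grey grip post: round, 12 mm in diameter, 35 mm tall, standing on the bar 30 mm from the pivot (moves with the bar). This point is 74.5 mm, the post's foot 57 mm and its top 92 mm above the platform. Pinch it or push it sideways from above along its arc.
- cryobox: White storage box full of grey-capped vials, 133 x 133 x 47 mm, no lifting fin. Leave alone. Origin: centre of its underside.
- label_roll: Roll of white labels, 90 mm in diameter and 110 mm long, lying on its side. Leave alone. Origin: on the table under its centre.
- jar: Small jar, 52 mm in diameter, 60 mm tall. Leave alone. Origin: centre of its underside.
- tip_box: Grey box with a clear lid, 82 x 122 x 72 mm. Leave alone. Origin: centre of its underside.
- reagent: Amber bottle, 60 mm in diameter, 130 mm tall. Leave alone. Origin: centre of its underside.
- beaker: Empty white plastic beaker, 76 mm wide, 85 mm tall. Leave alone. Origin: centre of its underside.
- timer: Small grey bench timer, 50 x 35 x 17 mm, lying flat. Leave alone. Origin: centre of its underside.
Things that resemble listed ones, but are neither listed nor needed, are in the scene too. Leave any purple or yellow look-alike of the part that bears carrier_mid alone.

How it is judged:
On the way:
1. the carrier stands flat on the platform between the end stop and the spring jaw, the jaw pressing on it, with the turnbutton still beside it and the fin let go (x of carrier_mid in the frame of nest between -0.007 and 0.007 m and y of carrier_mid in the frame of nest between -0.004 and 0.004 m and z of carrier_mid in the frame of nest between 0.042 and 0.048 m and angle between the y axis of carrier_mid and the y axis of nest, either way round below 0.12 rad and angle between carrier_mid's own z axis and vertical below 0.05 rad and value of joint jaw between 0.008 and 0.016 m and value of joint turnbutton below 0.9 rad and contact force between carrier and the fingers below 0.1 N), for 0.2 s.
At the end, for the whole second after the job is handed in: The carrier stands flat in the clamp, its centre within 7 mm across, 4 mm along and 3 mm in height of its place, square within 0.12 rad, upright within 0.05 rad, the jaw pressing on its end (pushed back 8 to 16 mm); the turnbutton is across its top (beyond 1.3 rad); all at rest (x of carrier_mid in the frame of nest between -0.007 and 0.007 m and y of carrier_mid in the frame of nest between -0.004 and 0.004 m and z of carrier_mid in the frame of nest between 0.042 and 0.048 m and angle between the y axis of carrier_mid and the y axis of nest, either way round below 0.12 rad and angle between carrier_mid's own z axis and vertical below 0.05 rad and value of joint jaw between 0.008 and 0.016 m and value of joint turnbutton above 1.3 rad and velocity of joint turnbutton below 0.05 rad/s and linear speed of carrier below 0.02 m/s); the robot touches nothing.
It fails at once if the carrier is tipped more than 0.5 rad from upright (angle between carrier_mid's own z axis and vertical above 0.5 rad).
It fails at once if another thing on the bench is moved more than 30 mm (distance of any of cryobox, label_roll, jar, tip_box, reagent, timer, beaker from where it was at the start of the episode above 0.03 m).
It also fails if it takes over 61 s, if anything falls off the work surface, if the arm or the gripper's body presses on something with over 40 N, if the wrist force passes 120 N, or if a joint passes its speed limit or range.

### The arm

A 7-joint arm with a two-finger parallel gripper is mounted at the origin on the work surface. World frame = base frame: x ahead of the robot, y to its left, z up, the work surface at z = 0. Lengths are in m, angles in rad, forces in N, time in s.
With the tool pointing down it reaches from about 0.4 to 0.85 m from the base axis. Payload 10.4 kg.
Tool frame: the origin (TCP) lies midway between the tips of the shut fingers; the grasp point (between the pads) lies 19 mm behind it; z points along the fingers, x is the direction in which the jaws open and shut, and the axes are right-handed (so a half turn about z gives the same grasp; the last joint's range is limited). The gripper opens to 85 mm and grips with 20 to 120 N. Pads are 22 mm wide; open, the fingers measure 114 mm over their backs; the gripper's body (76 mm by 85 mm) begins 54 mm behind the grasp point. The pads swing forward as they close: fully open they stand 13 mm farther back than shut.
Start: joints at [1.158, 0.332, -0.065, 1.46, 0.022, 1.35, -0.088], TCP at [0.238, -0.578, 0.231] pointing down, gripper open.
Joint ranges: [-2.6, 2.6], [-0.5, 2.12], [-1.47, 1.34], [0.16, 2.42], [-1.27, 4.41], [0.06, 2.06], [-2.6, 2.6]. Speed limits (rad/s): [2.22, 2.22, 2.79, 2.79, 3.14, 3.14, 3.14].

### API

Orientations are given as a unit quaternion [x, y, z, w].
In Python, from workcell import manip, cams gives the robot as it stands.
- The arm moves only by the tool move_arm, never from a script. Its argument "moves" is a list of rows, each a list of 7 numbers: the turn, a rotation vector about the tool's x, y, z in degrees, then the shift along the tool's x, y, z in m, then the finger opening in m, from 0 to 0.0854. A call has 1 to 10 rows; each row is the pose to reach, as a shift and turn from the pose commanded when the call began, along the tool's axes at that moment; what a row does not reach only later rows make up. A row lasts 1/10 s, in which the tool goes at most 50 mm and 8.59 degrees, less where a joint would pass 70% of its speed; a pose out of reach is approached as far as the arm can. A call with a gripper value outside its range is refused whole. The fingers move at their own pace and stop on an object; "grip_force" is the grip in N (left out, the last holds). Time passes only in rows, so rows that repeat a pose let the fingers close. It gives the time, the measured TCP pose, the force and the opening at its end, in the units of the state.
- manip.get_obs(): the state, without advancing time (a new reading comes with each control period).
- cams.camera(name): name is "side" or "top" or "wrist"; returns the picture (480x640x3 uint8, red, green, blue); there is no depth.
- cams.camera_params(name): a dict with "fx", "fy", "cx", "cy" (pixels), "xyz" and "rotation" of the camera in the world. Camera axes: x right, y up, looking along -z (the intrinsics and any distortion apply to the point x, -y, -z); pixel columns grow to the right and rows downward; lengths in m; the calibration is good to about 2 mm. A picture is of the moment at which its call begins: read the wrist's pose just before it. camera_params takes no time and is no camera call; for the wrist camera it gives the pose at the moment of the call.
- manip.hand_in(): hands the job in, once; it reports no verdict.
The state is a dict: "clock": time; "joint_pos": joint angles; "joint_velocities": joint speeds; "tau": joint torques, N m; "position": TCP position; "ee_rot": TCP orientation; "ft_force": force on the tool from outside, world axes, zero at the start; "torque": the same for the moment, N m; "grip_width": opening from 0.0 (shut) to 1.0 (fully open).
Only numpy, scipy, OpenCV 4.12 (cv2) and the standard library are available. Lean on these libraries where they do the work, as an engineer would, in place of code of your own. Each camera call takes 0.05 s, during which the arm holds its last target. There are 200 camera calls.

## Working session

There is one attempt and no reset: what is moved stays moved. The work goes in short steps, Python scripts to look and compute and a tool call to move; the robot and the scene stay as the last step left them, time stands still between calls to the robot, and variables do not carry over. Pictures are saved under pics/ and viewed, about 8 in all and at most 12, crops included, and the job is handed in when it is done.

Besides the shell and the picture viewer there is one more tool, called after "Emit:" as name(argument=value, ...), one argument or row to a line, values as JSON. move_arm: Moves the arm, as the interface text tells. Its arguments: {"type":"object","properties":{"moves":{"type":"array","items":{"type":"array","items":{"type":"number"}}},"grip_force":{"type":"number"}},"required":["moves"]}

```bash
mkdir -p pics; ls; python3 - <<'E'
from workcell import manip, cams
import cv2, numpy as np
o=manip.get_obs(); print(o['clock'],o['position'],o['ee_rot'],o['grip_width'],o['ft_force'])
for n in ("side","top","wrist"):
    p=cams.camera_params(n); print(n,p)
    im=cams.camera(n); cv2.imwrite(f"pics/{n}0.png",im[:,:,::-1])
E
```

```text
pics
0.0 [ 0.23739444 -0.57778014  0.23051531] [ 8.30676522e-01 -5.56754910e-01 -5.88482332e-04 -3.73404256e-04] 0.9999595118788657 [-0.79913276 -0.94881765  1.11065645]
side {'fx': 545.045577352957, 'fy': 545.045577352957, 'cx': 314.99206421726245, 'cy': 241.1891084294327, 'xyz': array([-0.15179115,  0.91020319,  0.92272322]), 'rotation': array([-0.14964331,  0.44866547,  0.82965836, -0.29660272])}
top {'fx': 441.39584095992507, 'fy': 441.39584095992507, 'cx': 325.8423513777488, 'cy': 246.57829295743758, 'xyz': array([ 0.48217294, -0.02215385,  1.17585435]), 'rotation': array([ 0.03837634, -0.03215393, -0.70553609,  0.70690326])}
wrist {'fx': 335.52902553279995, 'fy': 335.52902553279995, 'cx': 316.6896177777567, 'cy': 239.1339364968546, 'xyz': array([ 0.29998965, -0.55106964,  0.37317328]), 'rotation': array([-0.11331575,  0.07608423, -0.55166219,  0.82282414])}
```

View pics/top0.png

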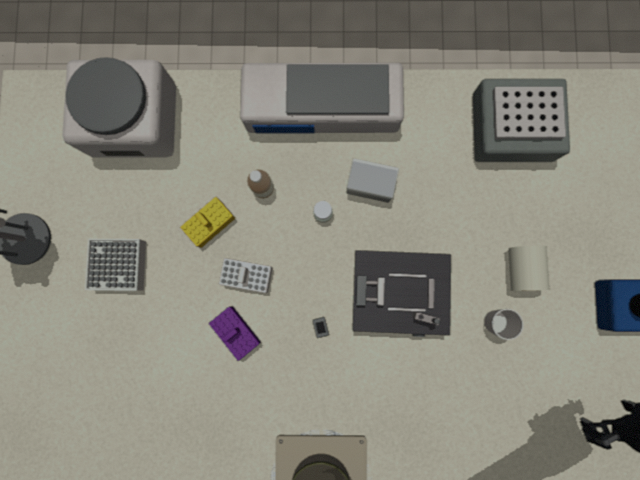

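View pics/side0.png

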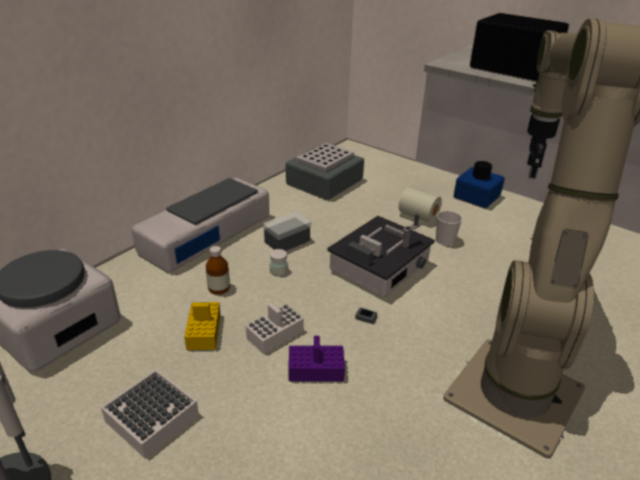

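The top view shows these candidates for the carrier:
- White block with a fin at (246,277). This is my choice.
- Yellow look-alike at (207,222).
- Purple look-alike at (234,333).
- Cryobox with no fin at (116,265).
- Tip box at (373,180).

On the shaker, the jaw is at (381,291), the stop at (431,293) and the turnbutton at (428,319). Next I'll view close crops.

```bash
python3 - <<'E'
import cv2,numpy as np
t=cv2.imread("pics/top0.png"); s=cv2.imread("pics/side0.png")
z=lambda im,x,y,w,h,W,H:cv2.resize(im[y:y+h,x:x+w],(W,H),interpolation=cv2.INTER_CUBIC)
a=np.hstack([z(t,210,245,75,60,400,320),z(t,350,245,106,85,400,320)])
b=np.hstack([z(s,235,295,80,56,400,280),z(s,325,210,120,84,400,280)])
cv2.imwrite("pics/crop0.png",np.vstack([a,b]))
E
```

```text
(no output)
```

View pics/crop0.png

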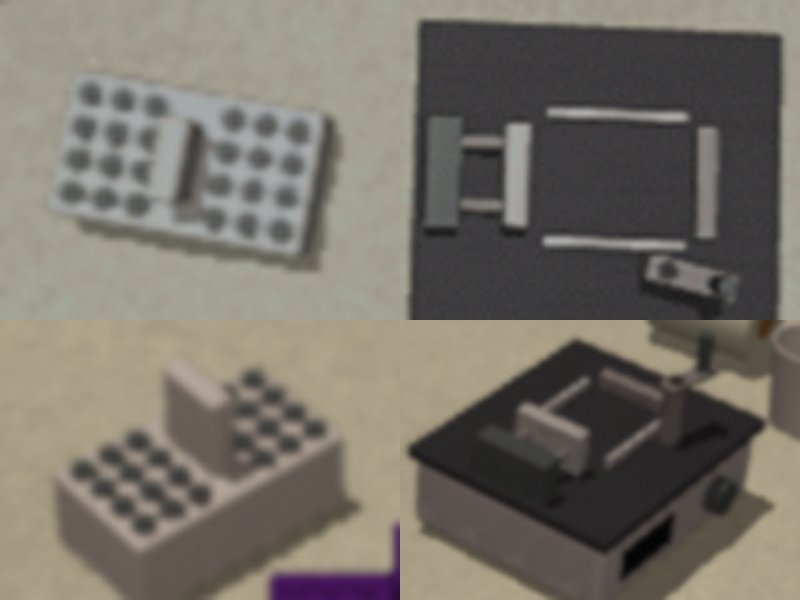

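The crops confirm the choice: a white block with an upright fin. The jaw is on the shaker's left (+y), the stop on the right, and the turnbutton at lower right, parked clear.

```bash
cat > h.py <<'E'
import numpy as np
from scipy.spatial.transform import Rotation as R
from workcell import manip, cams
def ray(p,uv):
    d=np.array([(uv[0]-p['cx'])/p['fx'],-(uv[1]-p['cy'])/p['fy'],-1]); return np.array(p['xyz']),R.from_quat(p['rotation']).apply(d/np.linalg.norm(d))
def atz(p,uv,z):
    o,d=ray(p,uv); return o+d*(z-o[2])/d[2]
def tri(*pr):
    A=0;b=0;L=[ray(p,uv) for p,uv in pr]
    for o,d in L:
        M=np.eye(3)-np.outer(d,d);A=A+M;b=b+M@o
    x=np.linalg.solve(A,b); return x,max(np.linalg.norm((np.eye(3)-np.outer(d,d))@(x-o)) for o,d in L)
def pix(p,X):
    c=R.from_quat(p['rotation']).inv().apply(np.array(X)-p['xyz']); return np.array([p['cx']+p['fx']*c[0]/-c[2],p['cy']+p['fy']*c[1]/c[2]])
E
python3 - <<'E'
from h import *
np.set_printoptions(precision=4,suppress=True)
T=cams.camera_params("top");S=cams.camera_params("side")
f=lambda x,y,s:(lambda u,v:((u+.5)/s-.5+x,(v+.5)/s-.5+y))
c1=f(210,245,5.333);c2=f(350,245,3.774);s1=f(235,295,5);s2=f(325,210,3.333)
print("carrier tri",*[tri((T,c1(*a)),(S,s1(*b))) for a,b in [((80,72),(57,158)),((52,212),(140,232)),((300,258),(343,127))]],sep="\n")
C=[atz(T,c1(*a),.045)[:2] for a in [(80,72),(330,112),(300,258),(52,212)]];C=np.array(C)
print("carrier corners",C,C.mean(0)); 
for i in range(4): d=C[(i+1)%4]-C[i]; print(np.linalg.norm(d),np.degrees(np.arctan2(d[1],d[0])))
F=np.array([atz(T,c1(*a),.09)[:2] for a in [(165,118),(190,118),(178,202),(152,200)]]);print("fin",F,F.mean(0))
print("shaker tri",tri((T,c2(20,20)),(S,s2(10,130))),tri((T,c2(382,37)),(S,s2(177,20))))
J=[atz(T,c2(*a),.125) for a in [(132,123),(127,228)]];E=[atz(T,c2(*a),.099) for a in [(298,126),(297,238)]]
print("jaw",J,(J[0]+J[1])/2);print("stop",E,(E[0]+E[1])/2)
Ra=[atz(T,c2(*a),.095) for a in [(148,112),(288,117),(144,242),(286,246)]];print("rails",Ra)
print("piv",atz(T,c2(268,270),.142),"post top",atz(T,c2(327,283),.177))
E
```

```text
carrier tri
(array([0.5665, 0.2506, 0.0388]), np.float64(0.0010545220076353403))
(array([0.4997, 0.2626, 0.0409]), np.float64(0.0021898017857128306))
(array([0.478 , 0.1434, 0.0355]), np.float64(0.00225419258507712))
carrier corners [[0.5652 0.2484]
 [0.5461 0.1274]
 [0.4762 0.1407]
 [0.4979 0.2602]] [0.5214 0.1942]
0.1225452375588826 -98.9607364126226
0.07117497897026542 169.19547142117526
0.12141313252805411 79.72415322693278
0.06836085039380536 -9.904476938980807
fin [[0.5407 0.1977]
 [0.5407 0.1862]
 [0.502  0.1909]
 [0.5029 0.2029]] [0.5215 0.1944]
shaker tri (array([ 0.5839, -0.0848,  0.0788]), np.float64(0.0002116568043883937)) (array([ 0.574 , -0.322 ,  0.0804]), np.float64(0.0016125200797244925))
jaw [array([ 0.5145, -0.1524,  0.125 ]), array([ 0.449 , -0.1486,  0.125 ])] [ 0.4817 -0.1505  0.125 ]
stop [array([ 0.5136, -0.2624,  0.099 ]), array([ 0.4421, -0.2603,  0.099 ])] [ 0.4778 -0.2613  0.099 ]
rails [array([ 0.5225, -0.1666,  0.095 ]), array([ 0.5195, -0.2569,  0.095 ]), array([ 0.4391, -0.163 ,  0.095 ]), array([ 0.4368, -0.254 ,  0.095 ])]
piv [ 0.4242 -0.2326  0.142 ] post top [ 0.4187 -0.2602  0.177 ]
```

Nest ≈ (0.480, -0.200), yaw about -2°, and carrier ≈ (0.521, 0.194), yaw about -10°. Sizes and heights agree with the text within a few mm. I'll go above the shaker for a close look first.

```bash
cat >> h.py <<'E'
def go(x,y,z,a):
    o=manip.get_obs(); q=R.from_quat(o['ee_rot']); t=np.radians(a)
    X=np.array([np.cos(t),np.sin(t),0]);Z=np.array([0,0,-1.]);Y=np.cross(Z,X)
    G=R.from_matrix(np.column_stack([X,Y,Z]))
    rv=np.degrees((q.inv()*G).as_rotvec()); s=q.inv().apply(np.array([x,y,z])-o['position'])
    print("turn",np.round(rv,2),"shift",np.round(s,4),"t",o['clock'])
E
python3 -c "
from h import *
go(.44,-.2,.33,-92)"
```

```text
turn [2.000e-02 6.000e-02 2.434e+01] shift [-0.2726 -0.331  -0.099 ] t 0.15
```

Emit:
move_arm(
  moves=[
    [0, 0, 24.3, -0.272, -0.331, -0.099, 0.085],
    [0, 0, 24.3, -0.272, -0.331, -0.099, 0.085],
    [0, 0, 24.3, -0.272, -0.331, -0.099, 0.085],
    [0, 0, 24.3, -0.272, -0.331, -0.099, 0.085],
    [0, 0, 24.3, -0.272, -0.331, -0.099, 0.085],
    [0, 0, 24.3, -0.272, -0.331, -0.099, 0.085],
    [0, 0, 24.3, -0.272, -0.331, -0.099, 0.085],
    [0, 0, 24.3, -0.272, -0.331, -0.099, 0.085],
    [0, 0, 24.3, -0.272, -0.331, -0.099, 0.085],
    [0, 0, 24.3, -0.272, -0.331, -0.099, 0.085],
  ],
)

```text
clock: 1.15
position: [0.4431, -0.1951, 0.3317]
ee_rot: [-0.698, 0.716, -0.001, 0.001]
ft_force: [-0.6, -0.9, -0.4]
grip_width: 0.999
```

```bash
python3 -c "
from h import *
import cv2
for i in range(6): cams.camera('wrist')
P=cams.camera_params('wrist');im=cams.camera('wrist');cv2.imwrite('pics/w1.png',im[:,:,::-1]);print(P);np.save('w1.npy',P,allow_pickle=True)
o=manip.get_obs();print(o['position'],o['ee_rot'],abs(o['joint_velocities']).max())
go(.5214,.1944,.23,-99.7)"
```

```text
{'fx': 335.52902553279995, 'fy': 335.52902553279995, 'cx': 316.6896177777567, 'cy': 239.1339364968546, 'xyz': array([ 0.50736861, -0.20360401,  0.47240761]), 'rotation': array([ 0.09509466, -0.09807097,  0.71330967, -0.68740701])}
[ 0.43970233 -0.20180874  0.32994666] [-6.94124005e-01  7.19855372e-01  2.87571868e-04 -1.64676370e-04] 0.006124178304371086
turn [0.04 0.01 7.61] shift [-0.3989 -0.0673  0.1   ] t 1.5
```

View pics/w1.png

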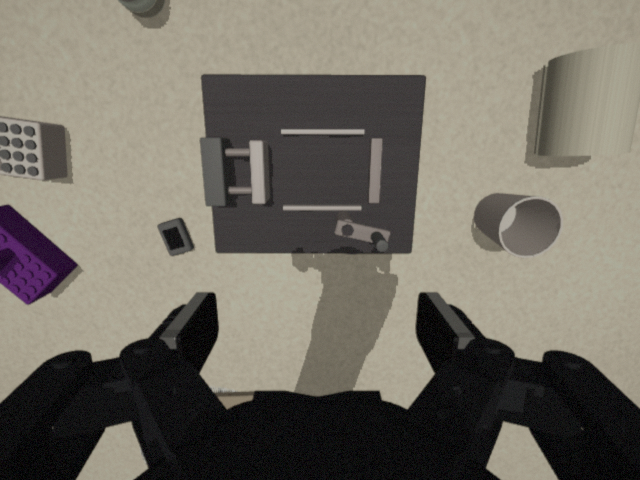

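The wrist view shows rails from (281,132) to (361,208), the stop's left edge at x≈371, the jaw face at x≈266, the turnbutton pivot at (347,229) and its post at (381,241).

```bash
python3 -c "
from h import *
import cv2
np.set_printoptions(precision=4,suppress=True)
P=np.load('w1.npy',allow_pickle=True).item()
for n,uv,z in [('railUL',(281,132),.095),('railUR',(364,132),.095),('railLL',(283,208),.095),('railLR',(361,208),.095),('stopU',(371,139),.099),('stopL',(370,203),.099),('jawU',(264,141),.125),('jawL',(265,203),.125),('pivot',(347,229),.142),('posttop',(382,245),.177),('platUL',(203,75),.085),('platUR',(425,75),.085),('platLL',(216,253),.085),('platLR',(412,253),.085)]: print(n,atz(P,uv,z))
im=cv2.imread('pics/w1.png')[70:260,195:435];cv2.imwrite('pics/w1c.png',cv2.resize(im,None,fx=3.1,fy=3.1,interpolation=2))
"
```

```text
railUL [ 0.522  -0.1662  0.095 ]
railUR [ 0.5187 -0.2551  0.095 ]
railLL [ 0.4395 -0.163   0.095 ]
railLR [ 0.4363 -0.2518  0.095 ]
stopU [ 0.5112 -0.262   0.099 ]
stopL [ 0.4423 -0.2614  0.099 ]
jawU [ 0.5129 -0.1517  0.125 ]
jawL [ 0.4509 -0.1478  0.125 ]
pivot [ 0.4241 -0.2316  0.142 ]
posttop [ 0.4165 -0.2606  0.177 ]
platUL [ 0.5826 -0.0868  0.085 ]
platUR [ 0.574  -0.3207  0.085 ]
platLL [ 0.3856 -0.0772  0.085 ]
platLR [ 0.3768 -0.3149  0.085 ]
```

View pics/w1c.png

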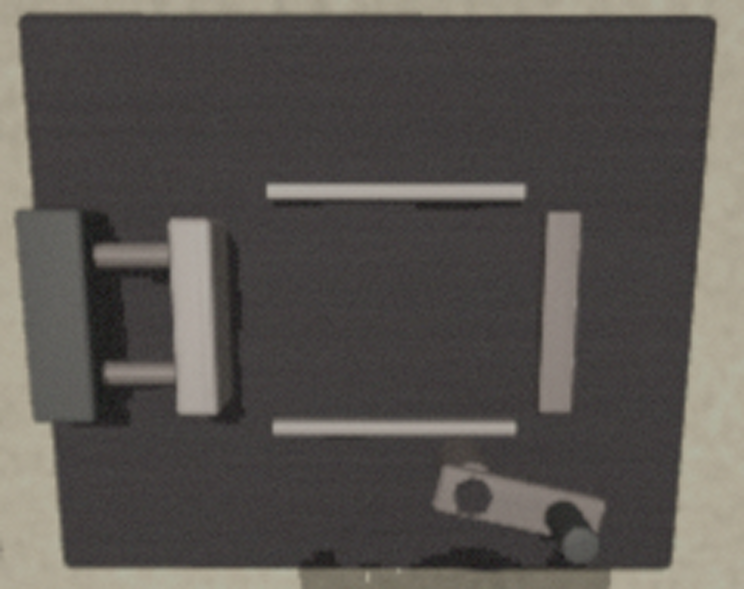

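Emit:
move_arm(
  moves=[
    [0, 0, 7.6, -0.399, -0.067, 0.1, 0.085],
    [0, 0, 7.6, -0.399, -0.067, 0.1, 0.085],
    [0, 0, 7.6, -0.399, -0.067, 0.1, 0.085],
    [0, 0, 7.6, -0.399, -0.067, 0.1, 0.085],
    [0, 0, 7.6, -0.399, -0.067, 0.1, 0.085],
    [0, 0, 7.6, -0.399, -0.067, 0.1, 0.085],
    [0, 0, 7.6, -0.399, -0.067, 0.1, 0.085],
    [0, 0, 7.6, -0.399, -0.067, 0.1, 0.085],
    [0, 0, 7.6, -0.399, -0.067, 0.1, 0.085],
    [0, 0, 7.6, -0.399, -0.067, 0.1, 0.085],
  ],
)

```text
clock: 2.5
position: [0.5202, 0.1983, 0.229]
ee_rot: [-0.647, 0.762, 0.001, -0.001]
ft_force: [-0.1, -0.4, -0.6]
grip_width: 0.996
```

Both views agree: nest ≈ (0.4795, -0.1995), yaw -2.1°, and the pivot matches its nominal offset. The turnbutton stands at about -0.2 rad. Now for the fin.

```bash
python3 -c "
from h import *
import cv2
cams.camera('wrist');cams.camera('wrist')
P=cams.camera_params('wrist');im=cams.camera('wrist')
print([pix(P,X) for X in [(.5214,.1944,.09),(.5214,.1944,.045)]])
for x,y in [(.5407+0,.197),(.502,.19)]: pass
cv2.imwrite('pics/w2.png',im[:,:,::-1]);np.save('w2.npy',P,allow_pickle=True)
go(.5214,.1944,.056,-99.7)"
```

```text
[array([317.5598329 , 225.73250532]), array([317.38010022, 215.22464628])]
turn [-0.   -0.04  0.02] shift [-0.0004  0.      0.1742] t 2.65
```

View pics/w2.png

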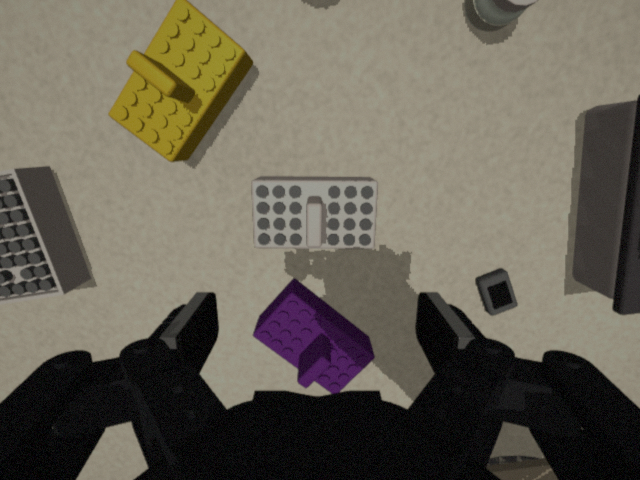

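The fin top is at about (316,225), against the predicted (317.6,225.7), and the carrier's edges are square with the tool. Descending and gripping now.

Emit:
move_arm(
  moves=[
    [0, 0, 0, 0, 0, 0.05, 0.085],
    [0, 0, 0, 0, 0, 0.1, 0.085],
    [0, 0, 0, 0, 0, 0.14, 0.085],
    [0, 0, 0, 0, 0, 0.165, 0.085],
    [0, 0, 0, 0, 0, 0.174, 0.085],
    [0, 0, 0, 0, 0, 0.174, 0.085],
    [0, 0, 0, 0, 0, 0.174, 0.01],
    [0, 0, 0, 0, 0, 0.174, 0.0],
    [0, 0, 0, 0, 0, 0.174, 0.0],
    [0, 0, 0, 0, 0, 0.174, 0.0],
  ],
  grip_force=60,
)

```text
clock: 3.65
position: [0.5214, 0.1958, 0.0571]
ee_rot: [-0.646, 0.764, -0.0, 0.001]
ft_force: [0.7, 0.3, -1.0]
grip_width: 0.326
```

Emit:
move_arm(
  moves=[
    [0, 0, 0, 0, 0, 0, 0],
    [0, 0, 0, 0, 0, 0, 0],
    [0, 0, 0, 0, 0, 0, 0],
    [0, 0, 0, 0, 0, 0, 0],
    [0, 0, 0, 0, 0, 0, 0],
  ],
)

```text
clock: 4.15
position: [0.5214, 0.1959, 0.0569]
ee_rot: [-0.646, 0.764, -0.0, 0.0]
ft_force: [-0.6, -0.6, 6.5]
grip_width: 0.158
```

Emit:
move_arm(
  moves=[
    [0, 0, 0, 0, 0, -0.01, 0],
    [0, 0, 0, 0, 0, -0.03, 0],
    [0, 0, 0, 0, 0, -0.06, 0],
    [0, 0, 0, 0, 0, -0.1, 0],
    [0, 0, 0, 0, 0, -0.14, 0],
    [0, 0, 0, 0, 0, -0.17, 0],
    [0, 0, 0, 0, 0, -0.18, 0],
    [0, 0, 0, 0, 0, -0.18, 0],
  ],
)

```text
clock: 4.95
position: [0.5213, 0.1959, 0.2372]
ee_rot: [-0.646, 0.764, -0.001, 0.001]
ft_force: [-0.4, 0.0, -2.8]
grip_width: 0.158
```

```bash
python3 -c "
from h import *
o=manip.get_obs();print(o['position'],o['grip_width'],o['ft_force'])
y=-.018
go(.4795+.0366*y,-.1995+y,.235,-92.1)"
```

```text
[0.52129867 0.19588493 0.23720227] 0.15766065077024358 [-0.43701728  0.00799045 -2.75512624]
turn [-0.1   0.02 -7.47] shift [ 0.4147 -0.0269  0.002 ] t 4.95
```

Emit:
move_arm(
  moves=[
    [0, 0, -1, 0.02, -0.001, 0.002, 0],
    [0, 0, -2, 0.06, -0.004, 0.002, 0],
    [0, 0, -3, 0.105, -0.007, 0.002, 0],
    [0, 0, -4, 0.15, -0.01, 0.002, 0],
    [0, 0, -5, 0.195, -0.013, 0.002, 0],
    [0, 0, -6, 0.24, -0.016, 0.002, 0],
    [0, 0, -7, 0.285, -0.019, 0.002, 0],
    [0, 0, -7.5, 0.33, -0.022, 0.002, 0],
    [0, 0, -7.5, 0.37, -0.024, 0.002, 0],
    [0, 0, -7.5, 0.4, -0.026, 0.002, 0],
  ],
)

```text
clock: 5.95
position: [0.4781, -0.2059, 0.2319]
ee_rot: [-0.693, 0.721, 0.002, -0.001]
ft_force: [0.2, -0.3, -2.2]
grip_width: 0.154
```

```bash
python3 -c "
from h import *
import cv2
for i in range(6): im=cams.camera('wrist')
P=cams.camera_params('wrist');im=cams.camera('wrist');np.save('w3.npy',P,allow_pickle=True)
cv2.imwrite('pics/w3.png',im[:,:,::-1])
o=manip.get_obs();print(o['position'],o['grip_width'],o['ft_force'])
p=o['position'];b=p[2]-.012
X=R.from_quat(o['ee_rot']).as_matrix()
for sx,sy in [(-1,-1),(1,-1),(1,1),(-1,1)]: print(pix(P,p+X@np.array([sx*.062,sy*.035,.0119])))
y=-.018
go(.4795+.0366*y,-.1995+y,.235,-92.1)"
```

```text
[ 0.48008653 -0.20161975  0.23346847] 0.15736083426675304 [ 0.58432043  0.22491259 -2.74625427]
[185.63365927 217.20750391]
[450.40378847 217.00472628]
[436.11682994 347.79250784]
[199.81366209 348.00985175]
turn [0.07 0.04 0.14] shift [ 0.0159  0.0007 -0.0015] t 6.3
```

View pics/w3.png

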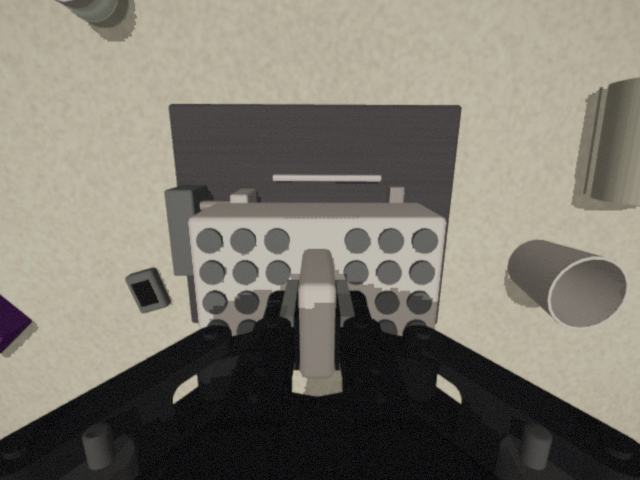

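The carrier is held square: its far top edge runs (190,218)–(443,217), with the jaw at the left and the stop at the right behind it. Its apparent width is slightly smaller than predicted, so I'll keep extra height margin over the stop. Next I'll offset towards the stop and lower in front of the jaw.

Emit:
move_arm(
  moves=[
    [0, 0, 0, 0.008, 0.001, 0, 0],
    [0, 0, 0, 0.016, 0.001, 0, 0],
    [0, 0, 0, 0.016, 0.001, 0.01, 0],
    [0, 0, 0, 0.016, 0.001, 0.025, 0],
    [0, 0, 0, 0.016, 0.001, 0.04, 0],
    [0, 0, 0, 0.016, 0.001, 0.055, 0],
    [0, 0, 0, 0.016, 0.001, 0.063, 0],
    [0, 0, 0, 0.016, 0.001, 0.067, 0],
    [0, 0, 0, 0.016, 0.001, 0.067, 0],
    [0, 0, 0, 0.016, 0.001, 0.067, 0],
  ],
)

```text
clock: 7.3
position: [0.4789, -0.2191, 0.1678]
ee_rot: [-0.694, 0.72, -0.0, 0.0]
ft_force: [0.6, 0.6, -1.7]
grip_width: 0.156
```

```bash
python3 -c "
from h import *
import cv2
im=cams.camera('wrist');im=cams.camera('side');cv2.imwrite('pics/s4.png',cv2.resize(im[190:310,310:470,::-1],None,fx=5,fy=5,interpolation=2))
o=manip.get_obs();print(o['position'],o['grip_width'],o['ft_force'])
y=.006
go(.4795+.0366*y,-.1995+y,.166,-92.1)"
```

```text
[ 0.47896107 -0.21912112  0.16797832] 0.15231887692001744 [ 0.88540659 -0.39984906 -2.0584609 ]
turn [-0.06 -0.03  0.03] shift [-0.0256  0.0002  0.002 ] t 7.4
```

View pics/s4.png

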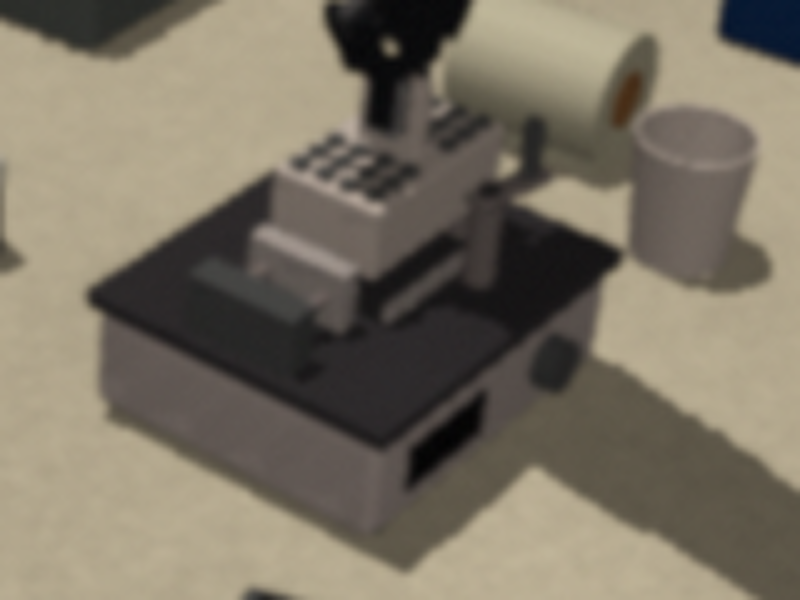

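The carrier is upright, with its underside below the jaw top and above the rail and stop. Pushing the jaw back now.

Emit:
move_arm(
  moves=[
    [0, 0, 0, -0.003, 0, 0.002, 0],
    [0, 0, 0, -0.007, 0, 0.002, 0],
    [0, 0, 0, -0.011, 0, 0.002, 0],
    [0, 0, 0, -0.015, 0, 0.002, 0],
    [0, 0, 0, -0.018, 0, 0.002, 0],
    [0, 0, 0, -0.021, 0, 0.002, 0],
    [0, 0, 0, -0.024, 0, 0.002, 0],
    [0, 0, 0, -0.026, 0, 0.002, 0],
    [0, 0, 0, -0.026, 0, 0.002, 0],
    [0, 0, 0, -0.026, 0, 0.002, 0],
  ],
)

```text
clock: 8.4
position: [0.4795, -0.1932, 0.1654]
ee_rot: [-0.694, 0.72, -0.0, -0.0]
ft_force: [-1.3, -5.0, -0.7]
grip_width: 0.153
```

```bash
python3 -c "
from h import *
S=cams.camera_params('side')
c=np.array([.479,-.2191])+(-.035)*np.array([.9993,-.0366])+.062*np.array([.0366,.9993])
for z in (.145,.150,.155,.105,.11): print(z,pix(S,[*c,z]))
o=manip.get_obs();print(o['position'],o['grip_width'],o['ft_force'],o['torque'])
y=.006
go(.4795+.0366*y,-.1995+y,.142,-92.1)"
```

```text
0.145 [386.27757049 235.38330951]
0.15 [386.44887033 233.78829175]
0.155 [386.62083169 232.18711436]
0.105 [384.93053556 247.92590509]
0.11 [385.09667794 246.37890986]
[ 0.47952262 -0.19319551  0.16542581] 0.15337750055225532 [-1.3133727  -4.96963279 -0.70069789] [-1.1733422   0.2188644  -0.09280008]
turn [-0.01 -0.02  0.02] shift [ 0.0003 -0.0002  0.0234] t 8.4
```

The force is -5 N along y, which fits about 18 mm of jaw travel, and the side-view heights agree. Lowering.

Emit:
move_arm(
  moves=[
    [0, 0, 0, 0, 0, 0.003, 0],
    [0, 0, 0, 0, 0, 0.007, 0],
    [0, 0, 0, 0, 0, 0.011, 0],
    [0, 0, 0, 0, 0, 0.014, 0],
    [0, 0, 0, 0, 0, 0.017, 0],
    [0, 0, 0, 0, 0, 0.02, 0],
    [0, 0, 0, 0, 0, 0.0215, 0],
    [0, 0, 0, 0, 0, 0.0225, 0],
    [0, 0, 0, 0, 0, 0.0225, 0],
    [0, 0, 0, 0, 0, 0.0225, 0],
  ],
)

```text
clock: 9.4
position: [0.4794, -0.193, 0.1426]
ee_rot: [-0.694, 0.72, 0.0, -0.0]
ft_force: [0.9, -5.0, -2.6]
grip_width: 0.153
```

Emit:
move_arm(
  moves=[
    [0, 0, 0, 0, 0, 0.0007, 0],
    [0, 0, 0, 0, 0, 0.001, 0],
    [0, 0, 0, 0.001, 0, 0.001, 0],
    [0, 0, 0, 0.002, 0, 0.001, 0],
    [0, 0, 0, 0.003, 0, 0.001, 0],
    [0, 0, 0, 0.004, 0, 0.001, 0],
    [0, 0, 0, 0.0045, 0, 0.001, 0],
    [0, 0, 0, 0.0045, 0, 0.001, 0],
  ],
)

```text
clock: 10.2
position: [0.4794, -0.1975, 0.1419]
ee_rot: [-0.694, 0.72, 0.0, 0.0]
ft_force: [-1.1, -3.5, 2.0]
grip_width: 0.157
```

It's on the platform (Fz +2 N). I'll ease the last 1.5 mm towards the stop, then release.

Emit:
move_arm(
  moves=[
    [0, 0, 0, 0.001, 0, 0, 0],
    [0, 0, 0, 0.0015, 0, 0, 0],
    [0, 0, 0, 0.0015, 0, 0, 0.01],
    [0, 0, 0, 0.0015, 0, 0, 0.03],
    [0, 0, 0, 0.0015, 0, 0, 0.05],
    [0, 0, 0, 0.0015, 0, 0, 0.05],
    [0, 0, 0, 0.0015, 0, 0, 0.05],
    [0, 0, 0, 0.0015, 0, 0, 0.05],
    [0, 0, 0, 0.0015, 0, 0, 0.05],
  ],
)

```text
clock: 11.1
position: [0.4793, -0.199, 0.1418]
ee_rot: [-0.694, 0.72, -0.0, 0.0]
ft_force: [0.9, -0.7, 0.9]
grip_width: 0.587
```

```bash
python3 -c "
from h import *
o=manip.get_obs();print(o['position'],o['grip_width'],o['ft_force'])
go(.4795,-.1995,.30,-92.1)"
```

```text
[ 0.47929727 -0.19897715  0.14180389] 0.5873321872868406 [ 0.85786078 -0.68427054  0.92352777]
turn [-0.   -0.    0.03] shift [ 0.0005 -0.0002 -0.1582] t 11.1
```

Emit:
move_arm(
  moves=[
    [0, 0, 0, 0, 0, -0.02, 0.05],
    [0, 0, 0, 0, 0, -0.06, 0.05],
    [0, 0, 0, 0, 0, -0.1, 0.02],
    [0, 0, 0, 0, 0, -0.14, 0],
    [0, 0, 0, 0, 0.03, -0.16, 0],
    [0, 0, 0, 0, 0.06, -0.16, 0],
    [0, 0, 0, 0, 0.06, -0.16, 0],
    [0, 0, 0, 0, 0.06, -0.16, 0],
    [0, 0, 0, 0, 0.06, -0.16, 0],
  ],
)

```text
clock: 12.0
position: [0.4198, -0.1967, 0.3016]
ee_rot: [-0.694, 0.72, 0.0, 0.0]
ft_force: [-0.6, 0.2, 0.6]
grip_width: -0.002
```

```bash
python3 -c "
from h import *
import cv2
P=cams.camera_params('wrist');im=cams.camera('wrist');np.save('w5.npy',P,allow_pickle=True)
cv2.imwrite('pics/w5.png',cv2.resize(im[40:310,140:500,::-1],None,fx=2.2,fy=2.2,interpolation=2))
o=manip.get_obs();print(o['position'],o['grip_width'],o['ft_force'])
def W(x,y,z): return [.4795+.9993*x+.0366*y,-.1995-.0366*x+.9993*y,.085+z]
for X in [(-.035,-.062,.045),(.035,-.062,.045),(.035,.062,.045),(-.035,.062,.045),(0,0,.09),(-.055,-.035,.051)]: print(X,2.2*(pix(P,W(*X))-[140,40]))
"
```

```text
[ 0.41984086 -0.19661232  0.30146199] 0.0017854773116091419 [-0.37685127  1.03614103 -0.17065445]
(-0.035, -0.062, 0.045) [537.38717108 335.87599679]
(0.035, -0.062, 0.045) [547.0331482  160.82149057]
(0.035, 0.062, 0.045) [236.956546   160.55543823]
(-0.035, 0.062, 0.045) [245.96734006 335.68928611]
(0, 0, 0.09) [392.47468674 254.23912189]
(-0.055, -0.035, 0.051) [474.02903582 384.83134372]
```

View pics/w5.png

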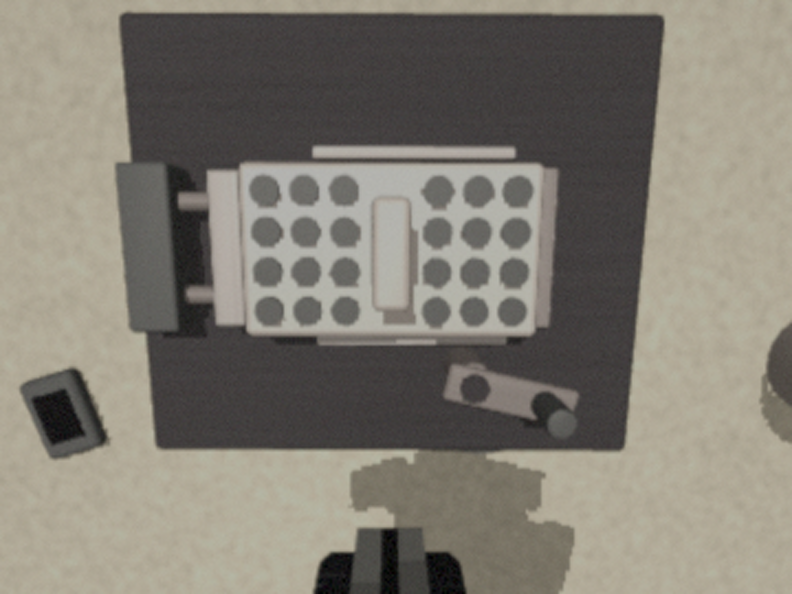

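The carrier is seated: its corners at (240,163)–(532,335) lie within about 1–2 mm of prediction, with the jaw pressing and the stop touching. The turnbutton post is at crop (562,424), clear of the carrier. Next I'll measure the post and pinch it radially.

```bash
cat >> h.py <<'E'
def W(x,y,z): return np.array([.4795+.9993*x+.0366*y,-.1995-.0366*x+.9993*y,.085+z])
def post(a): return W(-.055+.03*np.sin(a),-.035-.03*np.cos(a),.062)
E
python3 -c "
from h import *
P=np.load('w5.npy',allow_pickle=True).item()
t=atz(P,np.array([562,424])/2.2+[140,40],.177);d=t-W(-.055,-.035,.092)
print(t,d,np.hypot(d[0],d[1]),np.arctan2(d[0],-d[1])+.0366)
for a in (-.15,-.2,-.25,-.3):print(a,post(a))
p=post(-.22);go(p[0],p[1],.25,-2.1)"
```

```text
[ 0.41569241 -0.26072076  0.177     ] [-0.00756509 -0.02825826  0.        ] 0.0292533718413803 -0.2249785986214415
-0.15 [ 0.41769182 -0.26194079  0.147     ]
-0.2 [ 0.41622548 -0.26162578  0.147     ]
-0.25 [ 0.41477671 -0.26123788  0.147     ]
-0.3 [ 0.41334914 -0.26077805  0.147     ]
turn [-1.000e-02  4.000e-02 -8.993e+01] shift [0.065  0.0019 0.0514] t 12.05
```

Emit:
move_arm(
  moves=[
    [0, 0, -8, 0.03, 0, 0, 0.04],
    [0, 0, -16, 0.065, 0.002, 0, 0.04],
    [0, 0, -24, 0.065, 0.002, 0, 0.04],
    [0, 0, -32, 0.065, 0.002, 0, 0.04],
    [0, 0, -40, 0.065, 0.002, 0, 0.04],
    [0, 0, -48, 0.065, 0.002, 0, 0.04],
    [0, 0, -56, 0.065, 0.002, 0, 0.04],
    [0, 0, -64, 0.065, 0.002, 0.02, 0.04],
    [0, 0, -72, 0.065, 0.002, 0.05, 0.04],
    [0, 0, -80, 0.065, 0.002, 0.05, 0.04],
  ],
)

```text
clock: 13.05
position: [0.414, -0.2607, 0.2476]
ee_rot: [0.995, -0.102, -0.003, -0.002]
ft_force: [-0.3, 0.4, 1.4]
grip_width: 0.468
```

Emit:
move_arm(
  moves=[
    [0, 0, -5, 0, 0, 0, 0.04],
    [0, 0, -10, 0, 0, 0, 0.04],
    [0, 0, -10, 0, 0, 0, 0.04],
    [0, 0, -10, 0, 0, 0, 0.04],
    [0, 0, -10, 0, 0, 0, 0.04],
  ],
)

```text
clock: 13.55
position: [0.4152, -0.2616, 0.2516]
ee_rot: [1.0, -0.019, -0.0, -0.0]
ft_force: [0.0, 0.3, 0.2]
grip_width: 0.471
```

```bash
python3 -c "
from h import *
o=manip.get_obs();print(o['position'],o['grip_width'],o['ft_force'],o['joint_pos'])
p=post(-.225);go(p[0],p[1],.147,-2.1)"
```

```text
[ 0.41519621 -0.26163731  0.25164411] 0.47098061704811994 [0.00578176 0.2619237  0.17627703] [ 0.85690352  0.04700539 -0.39711803  1.7562273   0.01850932  1.34225013
  0.41821323]
turn [-0.01  0.01 -0.06] shift [ 0.0003 -0.0002  0.1046] t 13.55
```

Emit:
move_arm(
  moves=[
    [0, 0, 0, 0, 0, 0.03, 0.04],
    [0, 0, 0, 0, 0, 0.065, 0.04],
    [0, 0, 0, 0, 0, 0.09, 0.04],
    [0, 0, 0, 0, 0, 0.103, 0.04],
    [0, 0, 0, 0, 0, 0.104, 0.04],
    [0, 0, 0, 0, 0, 0.104, 0.02],
    [0, 0, 0, 0, 0, 0.104, 0.005],
    [0, 0, 0, 0, 0, 0.104, 0],
    [0, 0, 0, 0, 0, 0.104, 0],
    [0, 0, 0, 0, 0, 0.104, 0],
  ],
  grip_force=20,
)

```text
clock: 14.55
position: [0.4159, -0.2622, 0.1492]
ee_rot: [1.0, -0.018, 0.001, 0.001]
ft_force: [-0.2, 0.2, 7.6]
grip_width: 0.129
```

```bash
python3 -c "
from h import *
o=manip.get_obs();print(o['position'],o['grip_width']*85.4,o['ft_force'])
q=R.from_quat(o['ee_rot']);p0=post(-.225)
for a in np.linspace(-.225,1.6,16): print(round(a,2),np.round(q.inv().apply(post(a)-p0),4))"
```

```text
[ 0.41587339 -0.26223169  0.14919721] 10.992025795378225 [-0.21427509  0.18731682  7.60948331]
-0.22 [0. 0. 0.]
-0.1 [0.0036 0.0006 0.    ]
0.02 [0.0072 0.0008 0.    ]
0.14 [0.0109 0.0005 0.    ]
0.26 [ 0.0145 -0.0003  0.    ]
0.38 [ 0.0179 -0.0014  0.    ]
0.5 [ 0.0212 -0.003   0.    ]
0.63 [ 0.0243 -0.0049  0.    ]
0.75 [ 0.0271 -0.0072  0.0001]
0.87 [ 0.0296 -0.0099  0.0001]
0.99 [ 0.0318 -0.0128  0.0001]
1.11 [ 0.0336 -0.016   0.0001]
1.23 [ 0.035  -0.0193  0.0001]
1.36 [ 0.036  -0.0229  0.    ]
1.48 [ 0.0366 -0.0265  0.    ]
1.6 [ 0.0367 -0.0301  0.    ]
```

Post pinched (11–12 mm opening). Swinging along the arc.

Emit:
move_arm(
  moves=[
    [0, 0, 0, 0.002, 0.0003, -0.001, 0],
    [0, 0, 0, 0.0036, 0.0006, -0.001, 0],
    [0, 0, 0, 0.0072, 0.0008, -0.001, 0],
    [0, 0, 0, 0.0109, 0.0005, -0.001, 0],
    [0, 0, 0, 0.0145, -0.0003, -0.001, 0],
    [0, 0, 0, 0.0179, -0.0014, -0.001, 0],
    [0, 0, 0, 0.0212, -0.003, -0.001, 0],
    [0, 0, 0, 0.0243, -0.0049, -0.001, 0],
    [0, 0, 0, 0.0271, -0.0072, -0.001, 0],
    [0, 0, 0, 0.0271, -0.0072, -0.001, 0],
  ],
)

```text
clock: 15.55
position: [0.4419, -0.2563, 0.1491]
ee_rot: [1.0, -0.018, -0.0, 0.001]
ft_force: [-3.6, -1.7, 4.2]
grip_width: 0.131
```

Emit:
move_arm(
  moves=[
    [0, 0, 0, 0.0025, -0.0027, 0, 0],
    [0, 0, 0, 0.0047, -0.0056, 0, 0],
    [0, 0, 0, 0.0065, -0.0088, 0, 0],
    [0, 0, 0, 0.0079, -0.0121, 0, 0],
    [0, 0, 0, 0.0089, -0.0157, 0, 0],
    [0, 0, 0, 0.0095, -0.0193, 0, 0],
    [0, 0, 0, 0.0096, -0.0229, 0, 0],
    [0, 0, 0, 0.0096, -0.0235, 0, 0],
    [0, 0, 0, 0.0096, -0.0235, 0, 0],
  ],
)

```text
clock: 16.45
position: [0.4538, -0.2333, 0.1493]
ee_rot: [1.0, -0.018, 0.001, 0.001]
ft_force: [4.7, -4.1, -1.6]
grip_width: 0.131
```

```bash
python3 -c "
from h import *
o=manip.get_obs();print(o['position'],o['grip_width']*85.4,o['ft_force'],post(1.57))"
```

```text
[ 0.45380826 -0.23334829  0.14926121] 11.20421404115444 [ 4.71637407 -4.0574305  -1.60219922] [ 0.45323562 -0.23358437  0.147     ]
```

It's at its stop: position matches 1.57 rad and the reaction is -4 N. Releasing and rising.

Emit:
move_arm(
  moves=[
    [0, 0, 0, 0, 0.001, 0, 0.02],
    [0, 0, 0, 0, 0.001, 0, 0.03],
    [0, 0, 0, 0, 0.001, 0, 0.03],
    [0, 0, 0, 0, 0.001, 0, 0.03],
    [0, 0, 0, 0, 0.001, -0.02, 0.03],
    [0, 0, 0, 0, 0.001, -0.06, 0.03],
    [0, 0, 0, 0, 0.001, -0.1, 0.03],
    [0, 0, 0, 0, 0.001, -0.14, 0.03],
    [0, 0, 0, -0.04, 0.041, -0.16, 0.03],
    [0, 0, 0, -0.08, 0.061, -0.16, 0.03],
  ],
)

```text
clock: 17.45
position: [0.3748, -0.2895, 0.3109]
ee_rot: [1.0, -0.017, 0.002, 0.001]
ft_force: [-1.8, -1.1, -0.7]
grip_width: 0.355
```

```bash
python3 -c "
from h import *
import cv2
for i in range(6): cams.camera('wrist')
P=cams.camera_params('wrist');im=cams.camera('wrist')
o=manip.get_obs();print(o['position'],o['grip_width'],o['ft_force'],o['clock'])
t=cams.camera('top')
a=cv2.resize(im,(400,300));b=cv2.resize(t[235:340,340:480],(400,300),interpolation=2)
s=cv2.resize(cams.camera('side')[180:315,300:480],(400,300),interpolation=2);w=cv2.resize(t,(400,300))
cv2.imwrite('pics/f.png',np.vstack([np.hstack([a,b]),np.hstack([s,w])])[:,:,::-1])
T=cams.camera_params('top')
for X in [(-.035,-.062,.045),(.035,-.062,.045),(.035,.062,.045),(-.035,.062,.045),(0,0,.09),(-.025,-.035,.092)]: print(X,pix(P,W(*X))*.625,(pix(T,W(*X))-[340,235])*2.857+[400,0])
"
```

```text
[ 0.37487157 -0.28767447  0.30830421] 0.35451406944211644 [-0.04940428 -1.06198175 -0.15368434] 17.8
(-0.035, -0.062, 0.045) [242.02623211 117.20609272] [660.65197236 208.94358729]
(0.035, -0.062, 0.045) [287.9207536  117.28134065] [661.94687654 123.49612597]
(0.035, 0.062, 0.045) [298.64313171  26.03783461] [511.69765021 117.67806357]
(-0.035, 0.062, 0.045) [247.36056667  25.93073649] [509.39751694 202.9584391 ]
(0, 0, 0.09) [280.60820251  71.43011869] [595.56840576 163.2941626 ]
(-0.025, -0.035, 0.092) [258.60700595 100.47202364] [640.06300922 197.07003872]
```

View pics/f.png

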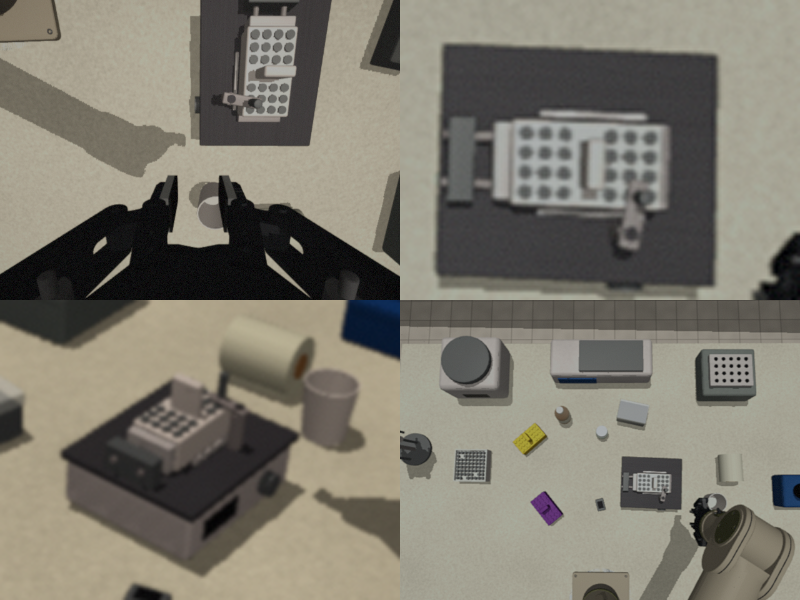

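The carrier sits flat and everything else is in place. The bar looks slightly tilted, so I'll measure it more closely.

```bash
python3 -c "
from h import *
import cv2
P=cams.camera_params('wrist');im=cams.camera('wrist')[0:220,320:500]
cv2.imwrite('pics/g.png',cv2.resize(im[120:220,10:170,::-1],None,fx=5,fy=5,interpolation=2))
f=lambda X:(pix(P,X)-[330,120])*5
print('pivot',f(W(-.055,-.035,.057)))
for a in (1.2,1.3,1.4,1.5,1.57): print(a,'posttop',f(W(-.055+.03*np.sin(a),-.035-.03*np.cos(a),.092)),'tip',f(W(-.055+.044*np.sin(a),-.035-.044*np.cos(a),.057)))
"
```

```text
pivot [197.22514319 194.9818404 ]
1.2 posttop [400.89730657 273.70744537] tip [418.80359426 285.61306737]
1.3 posttop [408.16952532 255.72671325] tip [428.31755316 262.29833657]
1.4 posttop [413.71870842 237.12704473] tip [435.61022558 238.13916669]
1.5 posttop [417.47503422 218.08588582] tip [440.58465416 213.36228925]
1.57 posttop [419.00838507 204.59319117] tip [442.64553527 195.77805268]
```

View pics/g.png

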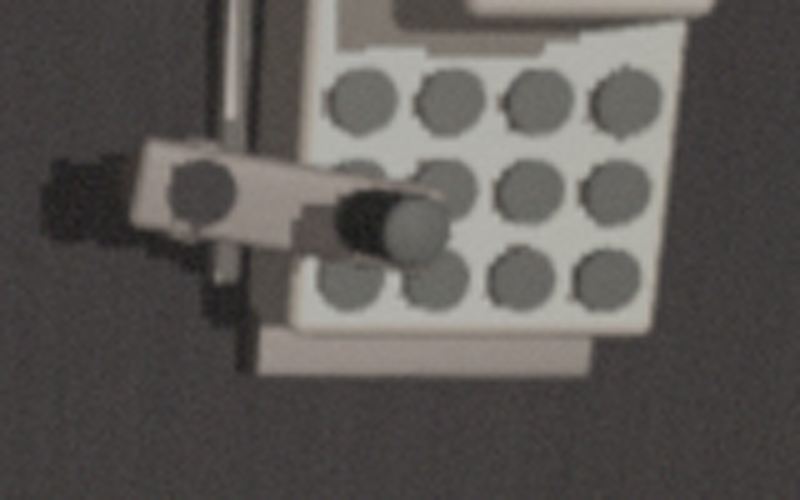

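The post top at (416,231) gives about 1.43 rad. That's past 1.3, but the release backed it off its stop, so I'll nudge it home from the -y side with shut fingers.

```bash
python3 -c "
from h import *
p=W(-.025,-.072,.063);go(p[0],p[1],.27,-2.1);print(W(-.025,-.052,.063)-p,p)"
```

```text
turn [-0.03  0.02  0.14] shift [ 0.0766 -0.02    0.0382] t 17.95
[0.000732 0.019986 0.      ] [ 0.4518823 -0.2705346  0.148    ]
```

Emit:
move_arm(
  moves=[
    [0, 0, 0, 0.03, -0.01, 0.02, 0],
    [0, 0, 0, 0.07, -0.02, 0.038, 0],
    [0, 0, 0, 0.077, -0.02, 0.038, 0],
    [0, 0, 0, 0.077, -0.02, 0.038, 0],
    [0, 0, 0, 0.077, -0.02, 0.038, 0],
    [0, 0, 0, 0.077, -0.02, 0.038, 0],
    [0, 0, 0, 0.077, -0.02, 0.08, 0],
    [0, 0, 0, 0.077, -0.02, 0.12, 0],
    [0, 0, 0, 0.077, -0.02, 0.158, 0],
    [0, 0, 0, 0.077, -0.02, 0.158, 0],
  ],
)

```text
clock: 18.95
position: [0.4484, -0.2708, 0.1468]
ee_rot: [1.0, -0.019, -0.003, -0.002]
ft_force: [-0.6, 0.4, -0.1]
grip_width: -0.002
```

Emit:
move_arm(
  moves=[
    [0, 0, 0, 0, -0.003, 0, 0],
    [0, 0, 0, 0, -0.007, 0, 0],
    [0, 0, 0, 0, -0.011, 0, 0],
    [0, 0, 0, 0, -0.014, 0, 0],
    [0, 0, 0, 0, -0.016, 0, 0],
    [0, 0, 0, 0, -0.018, 0, 0],
    [0, 0, 0, 0, -0.019, 0, 0],
    [0, 0, 0, 0, -0.019, 0, 0],
  ],
)

```text
clock: 19.75
position: [0.4526, -0.2527, 0.1508]
ee_rot: [1.0, -0.018, 0.0, 0.0]
ft_force: [1.0, -2.4, 0.8]
grip_width: -0.005
```

Emit:
move_arm(
  moves=[
    [0, 0, 0, 0, -0.001, 0, 0],
    [0, 0, 0, 0, -0.002, 0, 0],
    [0, 0, 0, 0, -0.002, 0, 0],
  ],
)

```text
clock: 20.05
position: [0.4525, -0.2504, 0.1506]
ee_rot: [1.0, -0.018, 0.0, -0.0]
ft_force: [0.2, -1.8, 0.2]
grip_width: 0.001
```

Emit:
move_arm(
  moves=[
    [0, 0, 0, 0, -0.001, 0, 0],
    [0, 0, 0, 0, -0.002, 0, 0],
    [0, 0, 0, 0, -0.002, 0, 0],
  ],
)

```text
clock: 20.35
position: [0.4524, -0.25, 0.1507]
ee_rot: [1.0, -0.019, 0.0, 0.001]
ft_force: [2.7, -8.4, -1.5]
grip_width: 0.006
```

Position stalled with -8.4 N, so it's against the end stop. Backing off straight and rising.

Emit:
move_arm(
  moves=[
    [0, 0, 0, 0, 0.005, 0, 0],
    [0, 0, 0, 0, 0.018, 0, 0],
    [0, 0, 0, 0, 0.025, 0, 0],
    [0, 0, 0, 0, 0.025, -0.04, 0],
    [0, 0, 0, 0, 0.025, -0.08, 0],
    [0, 0, 0, 0, 0.025, -0.12, 0],
    [0, 0, 0, -0.04, 0.025, -0.16, 0],
    [0, 0, 0, -0.077, 0.025, -0.16, 0],
    [0, 0, 0, -0.077, 0.025, -0.16, 0],
    [0, 0, 0, -0.077, 0.025, -0.16, 0],
  ],
)

```text
clock: 21.35
position: [0.3741, -0.2712, 0.3109]
ee_rot: [1.0, -0.019, 0.0, 0.0]
ft_force: [0.8, 0.0, -0.3]
grip_width: -0.0
```

```bash
python3 -c "
from h import *
import cv2
for i in range(8): cams.camera('wrist')
P=cams.camera_params('wrist');im=cams.camera('wrist')
c=pix(P,W(-.025,-.035,.07)).astype(int);x,y=c[0]-80,max(c[1]-60,0);print(x,y)
cv2.imwrite('pics/h.png',cv2.resize(im[y:y+120,x:x+160,::-1],None,fx=5,fy=5,interpolation=2))
f=lambda X:(pix(P,X)-[x,y])*5
print('pivot',f(W(-.055,-.035,.057)))
for a in (1.3,1.4,1.5,1.57): print(a,'posttop',f(W(-.055+.03*np.sin(a),-.035-.03*np.cos(a),.092)))
for X in [(-.035,-.062,.045),(.035,-.062,.045)]: print(X,f(W(*X)))
o=manip.get_obs();print(o['position'],o['ft_force'],o['clock'])
"
```

```text
325 119
pivot [218.7720949  296.30450752]
1.3 posttop [424.3925909  366.34331903]
1.4 posttop [429.75992001 348.48209509]
1.5 posttop [433.37467869 330.20214315]
1.57 posttop [434.83406137 317.25199948]
(-0.035, -0.062, 0.045) [306.4771624  431.02541535]
(0.035, -0.062, 0.045) [666.5906178  431.36501936]
[ 0.37492869 -0.27053757  0.31027585] [0.01962992 0.59876666 1.03290727] 21.8
```

View pics/h.png

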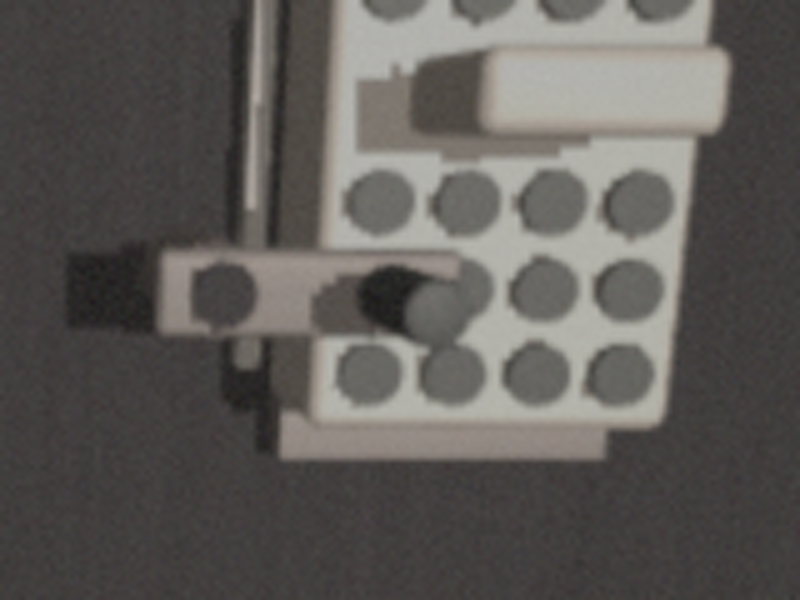

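The post top is at (437,314), which is 1.57 rad, so the bar lies fully across. The carrier's end rests against the stop. Handing in.

```bash
python3 -c "
from workcell import manip
print(manip.hand_in())"
```

```text
the job is handed in; nothing more can be done
None
```

The carrier is in the shaker's clamp with the turnbutton locked across its top, and I handed the job in at about 22 s of robot time. No verdict was reported.

**What I did:** I gripped the white carrier by its fin and used its end to push the spring jaw back about 18 mm. I lowered it to the platform, eased it to the end stop and let go. Then I turned the turnbutton to its stop, rose clear and handed in.

**Last checks:**
- **Carrier:** it is flat and square, its end against the stop and within about 1–2 mm of its place. The jaw looked pressed on its end in the picture after release, and I did not measure its travel again after that.
- **Turnbutton:** after my first turn it had slipped back to about 1.43 rad on release. I nudged it home with shut fingers until it stalled at 8 N, and the last picture showed it at about 1.57 rad.
- **Robot:** the gripper is clear of everything.
- **Rest of the bench:** the other things looked unmoved in the overall picture taken before the final nudge.

**One disagreement:** while held, the carrier looked about 4% narrower than predicted in one wrist picture. The side view's heights and the contact on lowering agreed with the expected grip, so I put it down to its rounded edges.

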